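# Clip the control board into the stirrer base and connect it

## Task

Pick up the loose circuit board and set it on the four white snap standoffs of the open instrument base, its tongue towards the sliding black connector, then press it down until all four standoffs have clicked through and it lies fully home on their shoulders. Then slide the connector fully home over the board's tongue and let go. Leave the glassware where it stands.

Things in the scene. Friction and masses are not known exactly. Their poses are not given: they have to be found in the camera images.
- base: open grey instrument base, a shallow tray 130 mm wide (its x) and 245 mm long (its y, from -90 to +155 mm), rim 20 mm high, fixed to the bench. Origin on the bench under the point where the board's centre belongs; z up. It carries four white snap standoffs at x = +-38, y = +-60 mm and the sliding connector at its +y end.
- connector (a joint): travel (m) of the black edge connector, a block 64 (x) by 26 mm (y), top 51 mm above the bench. It slides towards the board (base's -y) as the value grows: 0 right back, 0.040 end stop, fully home (front face at base's y = 77 mm). Starts at 0 to 0.012, slides at about 2 N, stays where left. A slot facing the board, 52 mm wide, 16 mm deep, 27 to 39 mm above the bench, takes the tongue.
- tab (a point): centre of the upright black tab on top of the connector, by which it is pushed or pinched: 12 mm thick (base's y), 36 mm wide (base's x), from 51 to 88 mm above the bench, this point at 69.5 mm. Axes as the base's. At connector travel q (mm) it stands at the base's x = 0, y = 135 - q mm.
- heatsink (a point): centre of the finned aluminium heat sink in the middle of the loose circuit board, the board's handle: 30 mm wide (board's x), 50 mm long (board's y), 40 mm high, standing on the board's upper face. The point is 24 mm above the board's underside. Its axes are the board's (x, y in the board's plane, z up).
- board: loose dark green circuit board, 100 (x) by 150 (y) by 4 mm, 0.2 to 0.45 kg, origin at the centre of its underside, tongue on its +y edge, low parts (to 10 mm) 30 mm or more off its middle line, which is bare beyond the heat sink. Clipped down, its axes match the base's and its underside is 30 mm above the bench; merely laid on the barbs, about 41 mm.
- tongue (a point): tip of the board's tongue (40 mm wide, 15 mm long, with brass contact strips), half-way through the board's thickness, 90 mm from the board's centre along its +y.
- hole1 (a point): centre of the 12 mm square hole at x -38, y -60 mm of the board, at its underside; belongs on post1.
- hole2 (a point): centre of the 12 mm square hole at x +38, y -60 mm of the board, at its underside; belongs on post2.
- hole3 (a point): centre of the 12 mm square hole at x +38, y +60 mm of the board, at its underside; belongs on post3.
- hole4 (a point): centre of the 12 mm square hole at x -38, y +60 mm of the board, at its underside; belongs on post4.
- post1 (a point): snap standoff at x -38, y -60 mm of the base, the point on its axis at its shoulder, 30 mm above the bench, where the board rests. A pin 10 mm thick, 4 mm at its top 56 mm above the bench, with sprung barbs to either side (17 mm over both, lower edges 36 mm above the bench) that spring out over the board. All alike; about 5 to 10 N each; a push mid-way between two of one short edge snaps both.
- post2 (a point): snap standoff at x +38, y -60 mm of the base, the point on its axis at its shoulder, 30 mm above the bench, where the board rests. Like post1.
- post3 (a point): snap standoff at x +38, y +60 mm of the base, the point on its axis at its shoulder, 30 mm above the bench, where the board rests. Like post1.
- post4 (a point): snap standoff at x -38, y +60 mm of the base, the point on its axis at its shoulder, 30 mm above the bench, where the board rests. Like post1.
- flask: conical glass flask, 84 mm wide, 120 mm high, origin under its foot; leave alone.
- reagent: amber glass bottle, 68 mm wide, 150 mm high, origin under its foot; leave alone.
- beaker: open glass beaker, 76 mm wide, 95 mm high, origin under its foot; leave alone.
There are look-alikes about, which are no part of the job. What is meant by the board is not blue, and is the larger of those in its own colour.

How it is judged:
By the outcome, as a careful person would: the job done as asked, in the order asked, and still so for the second after the job is handed in, with the robot touching nothing.
It also fails if it takes over 58 s, if anything falls off the work surface, if the arm or the gripper's body presses on something with over 40 N, if the wrist force passes 120 N, or if a joint passes its speed limit or range.

## Robot

A 6-joint arm with a two-finger parallel gripper is mounted at the origin on the work surface. World frame = base frame: x ahead of the robot, y to its left, z up, the work surface at z = 0. Lengths are in m, angles in rad, forces in N, time in s.
With the tool pointing down it reaches from about 0.25 to 0.725 m from the base axis. Payload 4 kg.
Tool frame: the origin (TCP) lies midway between the tips of the shut fingers; the grasp point (between the pads) lies 19 mm behind it; y points along the fingers, x is the direction in which the jaws open and shut, and the axes are right-handed (so a half turn about y gives the same grasp; the last joint's range is limited). The gripper opens to 85 mm and grips with 20 to 120 N. Pads are 22 mm wide; open, the fingers measure 114 mm over their backs; the gripper's body (76 mm by 85 mm) begins 54 mm behind the grasp point. The pads swing forward as they close: fully open they stand 13 mm farther back than shut.
Start: joints at [-1.147, 0.241, 0.005, 1.335, 0, 1.571], TCP at [0.206, -0.456, 0.205] pointing down, gripper open.
Joint ranges: [-2.72, 2.72], [-1.05, 1.87], [-1.09, 1.28], [-1.99, 2.15], [-1.42, 1.44], [-3.14, 3.14]. Speed limits (rad/s): [2.79, 2.79, 3.14, 3.14, 3.14, 3.14].

## Interface

Orientations are given as a unit quaternion [x, y, z, w].
In Python, from workcell import bot gives the robot as it stands. The module is installed in compiled form; this text tells all that it offers.
- The arm moves only by the shell command python3 -m inch 'ROWS'. ROWS is text: rows parted by semicolons, each of 7 numbers parted by spaces: the turn, a rotation vector about the tool's x, y, z in degrees, then the shift along the tool's x, y, z in mm, then the closure, from 0 (fully open) to 1 (shut). In form: ax ay az dx dy dz fingers; .... A call has 1 to 12 rows; each row shifts and turns the commanded pose from where the row before left it, along the tool's axes as they then stand; what a row does not reach is not made up. A row lasts 1/8 s, in which the tool goes at most 62.5 mm and 10.7 degrees, less where a joint would pass 70% of its speed; a pose out of reach is approached as far as the arm can. A call with a gripper value outside its range is refused whole. The fingers move at their own pace and stop on an object; the grip force is fixed at half the most. Time passes only in rows, so rows that do not move let the fingers close. It gives the time, the measured TCP pose, the force and the opening at its end, in the units of the state.
- bot.get_obs(): the state, without advancing time (a new reading comes with each control period).
- bot.camera(name): name is "scene" or "top" or "wrist"; returns a dict with "color" (400x640x3 uint8, blue, green, red), "fx", "fy", "cx", "cy" (pixels), "extrinsics" (4x4, takes a point from world to camera coordinates). Camera axes: x right, y up, looking along -z (the intrinsics and any distortion apply to the point x, -y, -z); pixel columns grow to the right and rows downward; lengths in m; the calibration is good to about 2 mm. A picture is of the moment at which its call begins. There is no depth.
- bot.job_done(): hands the job in, once; it reports no verdict.
Trained networks look in the newest picture that a camera, given by its name, has taken for a name from the list of things; names that differ only in an ending like _2 or _b are one class to them, and where a whole thing is asked for, a point or a joint stands for the part that bears it (a point fixed in the world has none). Each returns a list of dicts, best first, with "conf" (0 to 1); they miss things now and then, are a little off and sometimes report something else, mostly with a low value. They report only what shows in the picture. A call takes as long as a camera call. They do not tell look-alikes from the thing itself.
- bot.look_for(name, camera): "extent" ([left, top, right, bottom] in pixels, round what is visible of it).
- bot.cut_out(name, camera): "region" (400x640 bool, what is visible of it) and "extent" ([left, top, right, bottom] in pixels, round what is visible of it).
- bot.spot_point(name, camera): "point" ([column, row] in pixels: a listed point, or the origin of a listed thing).
The state is a dict: "clock": time; "joint_pos": joint angles; "joint_vel": joint speeds; "tau": joint torques, N m; "eef_pos": TCP position; "tool_rot": TCP orientation; "ft_force": force on the tool from outside, world axes, zero at the start; "ft_torque": the same for the moment, N m; "grip_width": finger opening in m.
Only numpy, scipy, OpenCV 4.12 (cv2) and the standard library are available. Lean on these libraries where they do the work, as an engineer would, in place of code of your own. Each camera call takes 0.05 s, during which the arm holds its last target.

## Working session

There is one attempt and no reset: what is moved stays moved. The work goes in short steps, Python scripts to look and compute and a shell command to move; the robot and the scene stay as the last step left them, time stands still between calls to the robot, and variables do not carry over. Pictures are saved under pics/ and viewed, and the job is handed in when it is done.

```bash
mkdir -p pics; ls
python3 - <<'E'
from workcell import bot
import cv2
o=bot.get_obs();print({k:o[k] for k in('clock','eef_pos','tool_rot','ft_force','grip_width')})
for n in('scene','top'):
    c=bot.camera(n);cv2.imwrite(f'pics/{n}0.png',c['color']);print(n,c['fx'],c['fy'],c['cx'],c['cy'],c['extrinsics'].round(4).tolist() if hasattr(c['extrinsics'],'round') else c['extrinsics'],[k for k in c])
    for t in('base','board','heatsink','tab','tongue','post1','hole1'):
        print(t,[(r['conf'],[round(float(x)) for x in r['point']]) for r in bot.spot_point(t,n)][:5])
E
```

```text
pics
{'clock': 0.0, 'eef_pos': array([ 0.20533905, -0.45512763,  0.20389992]), 'tool_rot': array([-0.59356389,  0.3842813 , -0.3830363 ,  0.59438454]), 'ft_force': array([ 0.45016394, -1.53360726,  0.67757928]), 'grip_width': 0.0853543324101836}
scene 363.6528693804752 363.6528693804752 315.9154547328381 200.92188257902353 [[-0.0757, 0.997, -0.0153, 0.0337], [-0.7226, -0.0443, 0.6899, 0.3342], [0.6871, 0.0632, 0.7238, -1.5308], [0.0, 0.0, 0.0, 1.0]] ['color', 'fx', 'fy', 'cx', 'cy', 'extrinsics']
base [(0.65, [385, 230])]
board [(0.92, [310, 226]), (0.85, [255, 212]), (0.71, [264, 169])]
heatsink [(0.93, [255, 203]), (0.87, [263, 160]), (0.56, [310, 222])]
tab [(0.63, [433, 220])]
tongue [(0.73, [281, 154]), (0.61, [278, 221]), (0.55, [330, 228])]
post1 [(0.87, [410, 235]), (0.76, [369, 234]), (0.71, [402, 211]), (0.6, [368, 210])]
hole1 [(0.93, [231, 209]), (0.91, [307, 216]), (0.9, [322, 233]), (0.87, [292, 227]), (0.87, [254, 177])]
top 449.8552368284376 449.8552368284376 324.4127069228479 212.47311350406937 [[0.0212, -0.9997, 0.0098, -0.0119], [0.988, 0.0225, 0.1528, -0.5604], [-0.153, 0.0065, 0.9882, -1.6645], [0.0, 0.0, 0.0, 1.0]] ['color', 'fx', 'fy', 'cx', 'cy', 'extrinsics']
base [(0.57, [271, 211]), (0.53, [279, 199]), (0.2, [456, 237])]
board [(0.88, [377, 229]), (0.82, [377, 283]), (0.55, [322, 214]), (0.46, [196, 232])]
heatsink [(0.71, [376, 224]), (0.57, [380, 286])]
tab [(0.66, [226, 208])]
tongue [(0.84, [357, 296]), (0.73, [309, 207]), (0.6, [352, 212])]
post1 [(0.9, [250, 202]), (0.82, [252, 221]), (0.66, [282, 200]), (0.59, [281, 220]), (0.46, [230, 211])]
hole1 [(0.98, [360, 286]), (0.94, [355, 226]), (0.93, [366, 213]), (0.92, [330, 224]), (0.85, [372, 302])]
```

Run:
```python
import cv2
for n,(a,b,c,d) in {'scene':(190,120,470,290),'top':(180,140,460,330)}.items():
    i=cv2.imread(f'pics/{n}0.png');i=i[b:d,a:c];cv2.imwrite(f'pics/{n}0z.png',cv2.resize(i,None,fx=2.85,fy=2.85,interpolation=cv2.INTER_CUBIC))
```

```text
(no output)
```

View pics/scene0z.png

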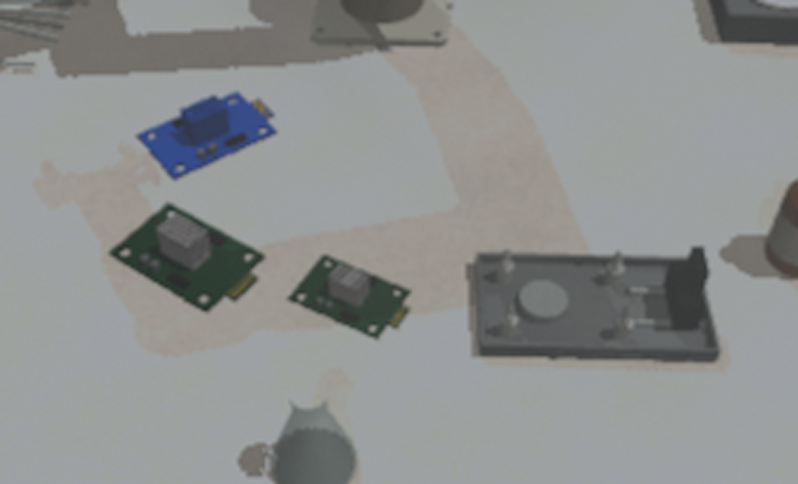

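View pics/top0z.png

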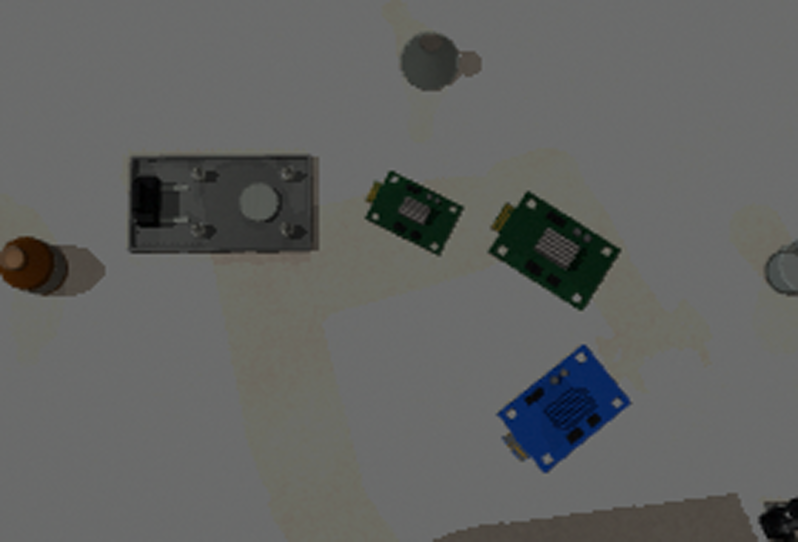

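View pics/scene0.png

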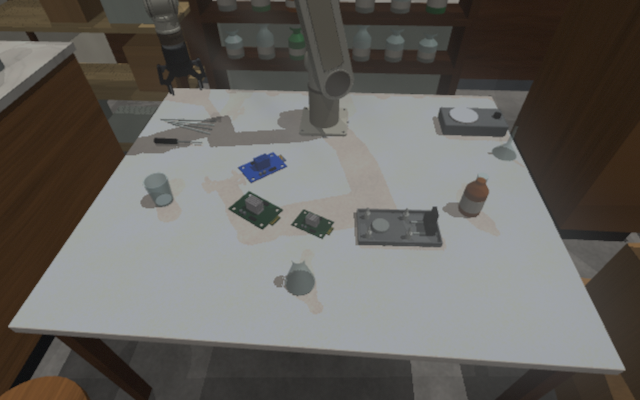

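View pics/top0.png

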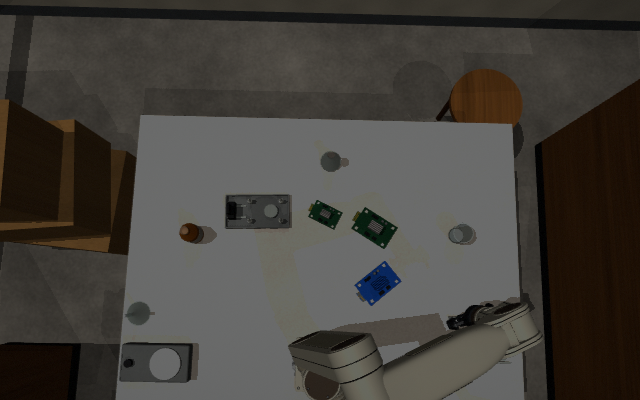

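```bash
cat > h.py <<'E'
from workcell import bot
import numpy as np, cv2
from scipy.optimize import least_squares
from scipy.spatial.transform import Rotation as R
def cam(n,save=None):
    c=bot.camera(n)
    if save: cv2.imwrite('pics/'+save,c['color'])
    return c
def proj(c,P):
    P=np.atleast_2d(P);E=np.array(c['extrinsics']);q=P@E[:3,:3].T+E[:3,3]
    return np.c_[c['cx']+c['fx']*q[:,0]/-q[:,2],c['cy']-c['fy']*q[:,1]/-q[:,2]]
def back(c,uv,z):
    E=np.array(c['extrinsics']);Rt=E[:3,:3].T;o=-Rt@E[:3,3]
    d=Rt@np.array([(uv[0]-c['cx'])/c['fx'],-(uv[1]-c['cy'])/c['fy'],-1.])
    return o+d*(z-o[2])/d[2]
BO={'hole':[(-.038,-.06,.002),(.038,-.06,.002),(.038,.06,.002),(-.038,.06,.002)],'heatsink':[(0,0,.024)],'tongue':[(0,.09,.002)]}
BA={'post':[(-.038,-.06,.03),(.038,-.06,.03),(.038,.06,.03),(-.038,.06,.03)]}
def tf(p,pts):
    a=p[2];r=np.array([[np.cos(a),-np.sin(a),0],[np.sin(a),np.cos(a),0],[0,0,1]])
    return np.array(pts)@r.T+[p[0],p[1],p[3] if len(p)>3 else 0]
def dets(n,names):
    return {k:[(r['conf'],np.array(r['point'],float)) for r in bot.spot_point(k if k in('heatsink','tongue','tab') else k+'1',n)] for k in names}
def fit(model,p0,views,tol=20,verbose=True,z=None):
    # views: list of (cam,dets); iterate nearest assoc
    p=np.array(p0,float)
    for t in(tol,tol/2,max(tol/4,3)):
        pairs=[]
        for c,d in views:
            for k,pts in model.items():
                uv=proj(c,tf(np.r_[p,z] if z is not None else p,pts))
                for i,u in enumerate(uv):
                    if d.get(k):
                        j=min(d[k],key=lambda r:np.linalg.norm(r[1]-u))
                        if np.linalg.norm(j[1]-u)<t:pairs.append((c,k,i,j[1]))
        f=lambda q:np.concatenate([proj(c,tf(np.r_[q,z] if z is not None else q,[model[k][i]]))[0]-u for c,k,i,u in pairs])
        s=least_squares(f,p,loss='soft_l1',x_scale=[.01,.01,.1]);p=s.x
    if verbose:
        r=f(p).reshape(-1,2)
        for (c,k,i,u),e in zip(pairs,r):print(k,i,u.round(1),e.round(1))
    print('pose',p.round(4),'yaw',np.degrees(p[2]).round(2),'n',len(pairs))
    return p
E
python3 - <<'E'
from h import *
V=[]
for n in('top','scene'):
    c=cam(n);V.append((c,dets(n,('hole','heatsink','tongue','post','tab'))))
ct,cs=V[0][0],V[1][0]
h=back(ct,(375,223),.04);print('hs',h); t=back(ct,(357,213),.002);print('tongue',t)
a=np.arctan2(*(t-back(ct,(374,228),.004))[:2][::-1])-np.pi/2
for v in([V[0]],[V[1]],V):fit(BO,[h[0],h[1],a],v,12,v is V)
b=back(ct,(266,211),.03);print(b)
for v in([V[0]],[V[1]],V):
    fit(BA,[b[0],b[1],0],v,20,v is V)
print(V[0][1]['tab'],V[1][1]['tab'])
for n in('flask','reagent','beaker'):
    r=bot.spot_point(n,'top');print(n,[(x['conf'],back(ct,x['point'],0).round(3)) for x in r])
E
```

```text
hs [ 0.5249413 -0.1923271  0.04     ]
tongue [ 0.56766852 -0.12665594  0.002     ]
pose [ 0.5224 -0.1998 -0.3235] yaw -18.53 n 4
pose [ 0.5194 -0.1962 -0.593 ] yaw -33.98 n 3
hole 2 [364.1 210.8] [ 1.3 -1.1]
heatsink 0 [376.8 224.4] [-2.4  0.8]
tongue 0 [353.3 212.9] [0.5 1.1]
hole 0 [249.4 195.6] [-0.   0.5]
hole 2 [262.9 222.7] [-0.9  2.9]
tongue 0 [274.5 222.8] [ 2.5 -0.8]
pose [ 0.5184 -0.1922 -0.5246] yaw -30.06 n 6
[0.56313714 0.22368049 0.03      ]
pose [0.5667 0.2232 0.0976] yaw 5.59 n 4
pose [0.5699 0.2282 0.0317] yaw 1.81 n 4
post 0 [282.  218.2] [-0.4  0.3]
post 1 [279.4 201.7] [ 1.5 -2.7]
post 2 [250.4 202. ] [-0.8 -1.6]
post 3 [252.8 219.2] [-2.8  0.8]
post 0 [369.  210.8] [-3.1  2.7]
post 1 [368.5 233.3] [-0.3 -0.6]
post 2 [409.4 234.1] [-0.6 -1.6]
post 3 [403.1 213.6] [ 1.6 -0.3]
pose [0.5692 0.2258 0.0698] yaw 4.0 n 8
[(0.5, array([228.2, 209.4]))] [(0.56, array([430.7, 216.6]))]
flask [(0.78, array([ 0.773, -0.018,  0.   ]))]
reagent [(0.85, array([0.477, 0.495, 0.   ]))]
beaker [(0.67, array([ 0.473, -0.503,  0.   ]))]
```

```bash
cat >> h.py <<'E'
def plan(xyz,jaw_deg):
    """jaw_deg: world angle of jaw axis (mod 180), tool straight down"""
    o=bot.get_obs();Rc=R.from_quat(o['tool_rot']);M=Rc.as_matrix()
    best=None
    for k in(0,180):
        a=np.radians(jaw_deg+k);x=np.array([np.cos(a),np.sin(a),0]);y=np.array([0,0,-1.])
        T=np.c_[x,y,np.cross(x,y)]
        rv=(Rc.inv()*R.from_matrix(T)).as_rotvec(degrees=True)
        if best is None or np.linalg.norm(rv)<np.linalg.norm(best[0]):best=(rv,T)
    d=(np.array(xyz)-o['eef_pos'])*1000
    print('t',round(float(o['clock']),2),'tcp',o['eef_pos'].round(4),'F',o['ft_force'].round(1),'w',round(float(o['grip_width']),4))
    print('turn',best[0].round(2),'|| shift in cur frame',(M.T@d).round(1),'|| in target frame',(best[1].T@d).round(1))
E
python3 - <<'E'
from h import *
o=bot.get_obs();print(R.from_quat(o['tool_rot']).as_matrix().round(3),o['joint_pos'])
plan([.52,-.192,.25],-30)
c=cam('wrist','w0.png');E=np.array(c['extrinsics']);print(c['fx'],'cam pos',-E[:3,:3].T@E[:3,3],'dir',-E[2,:3])
M=R.from_quat(o['tool_rot']).as_matrix();print('cam in tool',M.T@(-E[:3,:3].T@E[:3,3]-o['eef_pos']),M.T@-E[2,:3])
E
```

```text
[[ 0.411 -0.     0.912]
 [-0.912 -0.     0.411]
 [-0.    -1.    -0.   ]] [-1.14701003e+00  2.40620695e-01  4.99470357e-03  1.33517354e+00
 -2.35979098e-05  1.57080464e+00]
t 1.55 tcp [ 0.2056 -0.4558  0.2048] F [-0.1  0.6 -1.8] w 0.0857
turn [  0.   -35.72  -0.  ] || shift in cur frame [-111.2  -45.2  395.1] || in target frame [140.4 -45.2 385.6]
309.2319370913268 cam pos [ 0.26838239 -0.42721358  0.37484815] dir [-0.24920347 -0.11304091 -0.96183127]
cam in tool [-0.00022401 -0.17005569  0.06896813] [ 5.70354944e-04  9.61837722e-01 -2.73619939e-01]
```

View pics/w0.png

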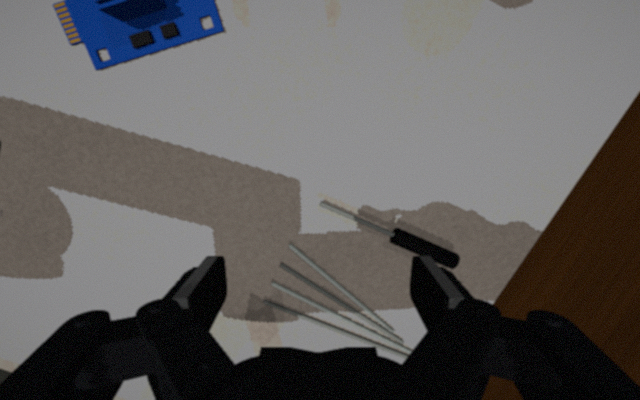

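```bash
python3 -m inch '0 -8.93 0 0 -8 0 0;0 -8.93 0 0 -8 0 0;0 -8.93 0 0 -8 0 0;0 -8.93 0 0 -6 0 0;0 0 0 24 0 58 0;0 0 0 24 0 58 0;0 0 0 24 0 58 0;0 0 0 24 0 58 0;0 0 0 24 0 58 0;0 0 0 20 0 55 0;0 0 0 0 0 0 0'
python3 - <<'E'
from h import *
o=bot.get_obs();print(o['clock'],o['joint_pos'].round(2))
c=cam('wrist','w1.png');d=dets('wrist',('hole','heatsink','tongue'))
print({k:[(a,b.round(0).tolist()) for a,b in v] for k,v in d.items()})
p=fit(BO,[.5184,-.1922,-.5246],[(c,d)],40)
im=c['color'].copy()
for k,v in BO.items():
  for u in proj(c,tf(p,v)):cv2.circle(im,(int(u[0]),int(u[1])),3,(0,0,255),1)
cv2.imwrite('pics/w1a.png',im)
E
```

```text
clock: 2.98
eef_pos: [0.5009, -0.2248, 0.2341]
tool_rot: [-0.683, 0.181, -0.181, 0.684]
ft_force: [-0.1, 0.3, -0.3]
grip_width: 0.0857
2.975 [-0.42  0.33  0.2   1.44  0.    1.67]
{'hole': [(0.98, [292.0, 21.0]), (0.89, [346.0, 98.0]), (0.85, [248.0, 25.0]), (0.85, [222.0, 270.0]), (0.78, [286.0, 101.0]), (0.75, [136.0, 242.0]), (0.64, [281.0, 196.0]), (0.64, [234.0, 220.0]), (0.62, [345.0, 194.0]), (0.56, [151.0, 194.0])], 'heatsink': [(0.96, [179.0, 240.0]), (0.64, [312.0, 150.0])], 'tongue': [(0.92, [121.0, 210.0]), (0.72, [314.0, 71.0])]}
hole 0 [280.7 196.5] [ 6.4 -2.5]
hole 1 [344.9 193.6] [-1.  -0.2]
hole 2 [345.7  97.8] [-0.6  0.7]
hole 3 [285.9 100.9] [-2.5 -1.7]
heatsink 0 [312.3 149.5] [2.4 0.4]
tongue 0 [313.7  70.9] [0.2 1.6]
pose [ 0.5132 -0.1946 -0.5066] yaw -29.03 n 6
```

View pics/w1a.png

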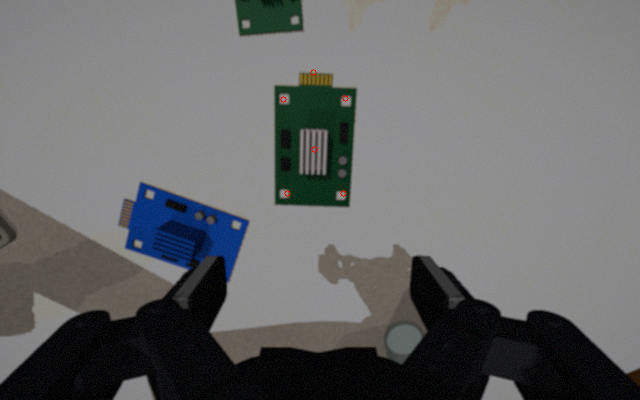

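```bash
cat >> h.py <<'E'
def blobs(im,uv,r=10,thr=None):
    out=[]
    g=im.min(2).astype(float)
    for u in uv:
        x0,y0=int(round(u[0])),int(round(u[1]));w=g[y0-r:y0+r+1,x0-r:x0+r+1]
        t=(w.min()+w.max())/2
        n,l,s,ce=cv2.connectedComponentsWithStats((w>t).astype(np.uint8))
        j=min(range(1,n),key=lambda i:np.linalg.norm(ce[i]-r)-.3*s[i,4]**.5)
        m=l==j;ys,xs=np.nonzero(m);wt=w[m]-t*.5
        out.append((s[j,4],np.array([x0-r+(xs*wt).sum()/wt.sum(),y0-r+(ys*wt).sum()/wt.sum()])))
    return out
E
python3 - <<'E'
from h import *
c=cam('wrist')
p=np.array([.5132,-.1946,-.5066])
b=blobs(c['color'],proj(c,tf(p,BO['hole'])),8);print(b)
p=fit(BO,p,[(c,{'hole':b})],20)
yaw=np.degrees(p[2]);plan([p[0],p[1],.06],yaw)
E
python3 - <<'E'
import cv2
i=cv2.imread('pics/w1.png')[0:230,110:390];cv2.imwrite('pics/w1z.png',cv2.resize(i,None,fx=2.6,fy=2.6,interpolation=cv2.INTER_CUBIC))
E
```

```text
[(np.int32(77), array([284.87679952, 189.12274587])), (np.int32(80), array([341.8060003 , 190.71008529])), (np.int32(98), array([346.45988304,  95.48795322])), (np.int32(99), array([284.48114466,  93.64678065]))]
hole 0 [284.9 189.1] [-0.   0.1]
hole 1 [341.8 190.7] [-0. -0.]
hole 2 [346.5  95.5] [-0.  -0.1]
hole 3 [284.5  93.6] [0.1 0. ]
pose [ 0.5117 -0.194  -0.5515] yaw -31.6 n 4
t 3.23 tcp [ 0.4973 -0.2288  0.235 ] F [ 0.3  0.2 -0. ] w 0.0852
turn [ 0.02  1.49 -0.  ] || shift in cur frame [ -5.  174.9  37.4] || in target frame [ -6.  175.   37.2]
```

View pics/w1z.png

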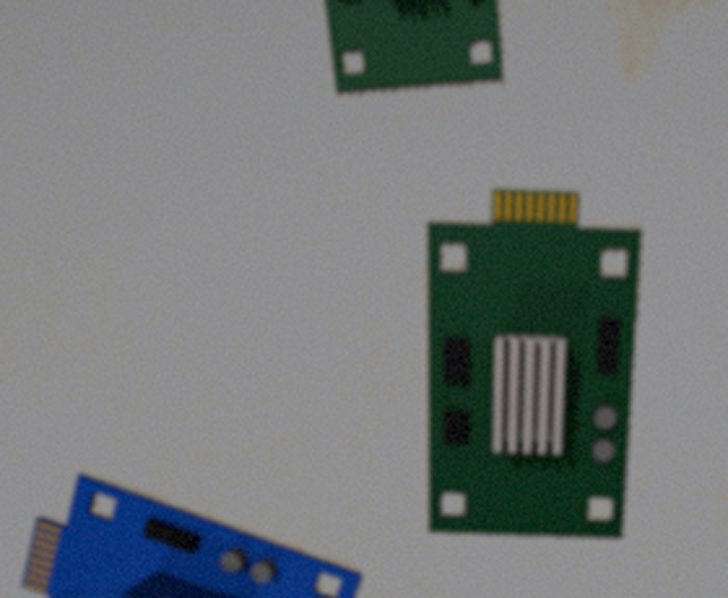

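```bash
python3 -m inch '0 1.5 0 -3 30 18 0;0 0 0 -3 45 19 0;0 0 0 0 50 0 0;0 0 0 0 50 0 0;0 0 0 0 0 0 0;0 0 0 0 0 0 0'
python3 - <<'E'
from h import *
plan([.5117,-.194,.012],-31.6)
c=cam('wrist','w2.png')
E
```

```text
clock: 3.98
eef_pos: [0.5129, -0.1943, 0.0618]
tool_rot: [0.68, -0.192, 0.193, -0.68]
ft_force: [0.3, 0.1, 0.7]
grip_width: 0.0855
t 3.98 tcp [ 0.5129 -0.1943  0.0618] F [0.3 0.1 0.7] w 0.0855
turn [-0.03  0.01  0.15] || shift in cur frame [-1.3 49.8 -0.4] || in target frame [-1.2 49.8 -0.4]
```

View pics/w2.png

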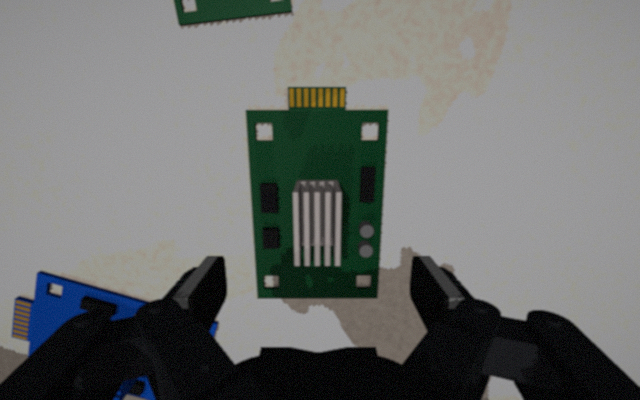

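```bash
python3 -m inch '0 0 0 -1 30 0 0;0 0 0 0 18 0 0;0 0 0 0 0 0 0.5;0 0 0 0 0 0 1;0 0 0 0 0 0 1;0 0 0 0 0 0 1;0 0 0 0 0 0 1;0 0 0 0 0 0 1'
python3 - <<'E'
from h import *
plan([.5117,-.194,.012],-31.6)
E
```

```text
clock: 5.03
eef_pos: [0.5127, -0.1931, 0.0139]
tool_rot: [0.681, -0.191, 0.193, -0.68]
ft_force: [-0.2, 0.2, 4.8]
grip_width: 0.0273
t 5.03 tcp [ 0.5127 -0.1931  0.0139] F [-0.2  0.2  4.8] w 0.0273
turn [-0.03  0.1   0.21] || shift in cur frame [-0.4  1.8 -1.3] || in target frame [-0.4  1.9 -1.3]
```

```bash
python3 -m inch '0 0 0 0 -20 0 1;0 0 0 0 -50 0 1;0 0 0 0 -50 0 1;0 0 0 -20 -50 15 1;0 0 0 -40 -30 30 1;0 0 0 -48 0 36 1;0 0 0 -48 0 36 1;0 0 0 -48 0 36 1;0 0 0 -48 0 36 1;0 0 0 -48 0 36 1;0 0 0 -40 0 32 1;0 0 0 -30 0 28 1'
python3 -m inch '0 0 0 0 0 0 1;0 0 0 0 0 0 1'
python3 - <<'E'
from h import *
plan([.5117,-.194,.012],-31.6)
c=cam('wrist','w3.png')
d=dets('wrist',('post','tab','hole'))
print({k:[(a,b.round(0).tolist()) for a,b in v] for k,v in d.items()})
fit(BA,[.568,.226,.04],[(c,d)],40)
E
```

```text
clock: 6.52
eef_pos: [0.3433, 0.2455, 0.2122]
tool_rot: [-0.681, 0.191, -0.191, 0.681]
ft_force: [0.5, 0.1, -2.5]
grip_width: 0.0275
clock: 6.78
eef_pos: [0.3443, 0.2434, 0.2118]
tool_rot: [0.681, -0.192, 0.192, -0.68]
ft_force: [-0.3, -0.4, -2.6]
grip_width: 0.0272
t 6.78 tcp [0.3443 0.2434 0.2118] F [-0.3 -0.4 -2.6] w 0.0272
turn [0.05 0.13 0.01] || shift in cur frame [ 371.1  200.1 -285.5] || in target frame [ 371.8  199.8 -284.9]
{'post': [(0.85, [445.0, 55.0]), (0.84, [558.0, 113.0]), (0.76, [493.0, 153.0]), (0.62, [515.0, 7.0])], 'tab': [], 'hole': [(0.88, [254.0, 134.0]), (0.82, [577.0, 213.0]), (0.63, [565.0, 278.0]), (0.6, [382.0, 134.0]), (0.58, [528.0, 280.0]), (0.57, [536.0, 219.0])]}
post 0 [493.1 153.4] [ 0.7 -1.7]
post 1 [558.3 112.6] [-0.1  0.6]
post 2 [515.2   7.1] [-1.2  1.2]
post 3 [445.3  54.6] [ 0.4 -0.8]
pose [0.5663 0.2291 0.0289] yaw 1.65 n 4
```

View pics/w3.png

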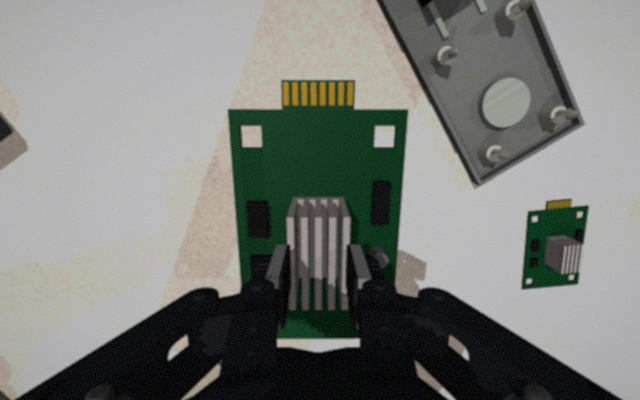

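```bash
cat >> h.py <<'E'
def held(c,names=(2,3),zoff=.0139,guess=None):
    o=bot.get_obs();M=R.from_quat(o['tool_rot']).as_matrix();t=o['eef_pos']
    yaw=np.arctan2(M[1,0],M[0,0]); 
    z=t[2]-zoff
    p0=np.array([t[0],t[1],yaw])
    sub={'hole':[BO['hole'][i] for i in names]}
    b=blobs(c['color'],proj(c,tf(np.r_[p0,z],sub['hole'])),12);print(b)
    p=fit(sub,p0,[(c,{'hole':b})],30,True,z)
    rel=M.T@np.array([p[0]-t[0],p[1]-t[1],0]);print('board rel tool x,z mm',(rel[[0,2]]*1000).round(2),'dyaw',np.degrees(p[2]-yaw).round(2))
    return p
E
python3 - <<'E'
from h import *
c=cam('wrist');p=held(c)
print(proj(c,tf(np.r_[p,.198],BO['tongue'])))
i=c['color'][0:170,400:600];cv2.imwrite('pics/w3z.png',cv2.resize(i,None,fx=4,fy=3.5,interpolation=cv2.INTER_CUBIC)[:600])
pb=[.5663,.2291,.0289]
print([proj(c,tf(pb,[(x,y,.056) for x,y,_ in BA['post']])).round(1)])
E
```

```text
[(np.int32(449), array([383.86433919, 136.40684996])), (np.int32(437), array([251.16625075, 135.95018479]))]
hole 0 [383.9 136.4] [-0.2 -0. ]
hole 1 [251.2 136. ] [ 0.2 -0. ]
pose [ 0.3439  0.2426 -0.5553] yaw -31.81 n 2
board rel tool x,z mm [-0.71 -0.91] dyaw -0.2
[[317.69191407  80.10608617]]
[array([[506.6, 153.8],
       [576.5, 112.1],
       [529.9,  -1.9],
       [455.2,  48.1]])]
```

View pics/w3z.png

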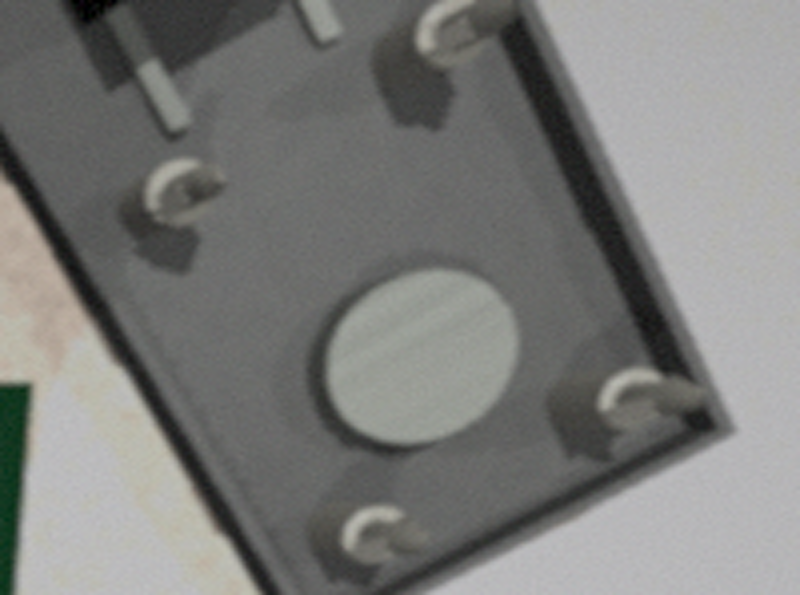

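```bash
python3 -m inch '0 -8.3 0 0 0 0 1;0 -8.4 0 0 0 0 1;0 -8.4 0 0 0 0 1;0 -8.4 0 0 0 0 1;0 0 0 50 0 -3 1;0 0 0 56 0 -5 1;0 0 0 56 10 -5 1;0 0 0 40 20 -5 1;0 0 0 21 20 -3 1;0 0 0 0 20 0 1;0 0 0 0 0 0 1;0 0 0 0 0 0 1'
python3 - <<'E'
from h import *
plan([.567,.230,.095],1.85)
c=cam('wrist','w4.png');p=held(c)
d=dets('wrist',('post','tab'))
print({k:[(a,b.round(0).tolist()) for a,b in v] for k,v in d.items()})
i=c['color'];cv2.imwrite('pics/w4z.png',cv2.resize(i[:250,160:480],None,fx=2.4,fy=2.4,interpolation=cv2.INTER_CUBIC))
E
```

```text
clock: 8.52
eef_pos: [0.5685, 0.2304, 0.1425]
tool_rot: [-0.707, -0.012, 0.012, 0.707]
ft_force: [-0.4, -1.1, -2.5]
grip_width: 0.0268
t 8.53 tcp [0.5685 0.2304 0.1425] F [-0.4 -1.1 -2.5] w 0.0268
turn [-0.02  0.12  0.04] || shift in cur frame [-1.6 47.5 -0.4] || in target frame [-1.5 47.5 -0.4]
[(np.int32(237), array([389.12303585, 136.04035821])), (np.int32(2), array([255.49453552, 132.50546448]))]
hole 0 [389.1 136. ] [-0.4 -0. ]
hole 1 [255.5 132.5] [ 0.4 -0. ]
pose [0.5692 0.2309 0.0085] yaw 0.49 n 2
board rel tool x,z mm [0.4  0.23] dyaw -1.5
{'post': [(0.57, [271.0, 130.0])], 'tab': [(0.66, [317.0, 27.0]), (0.29, [383.0, 137.0])]}
```

View pics/w4z.png

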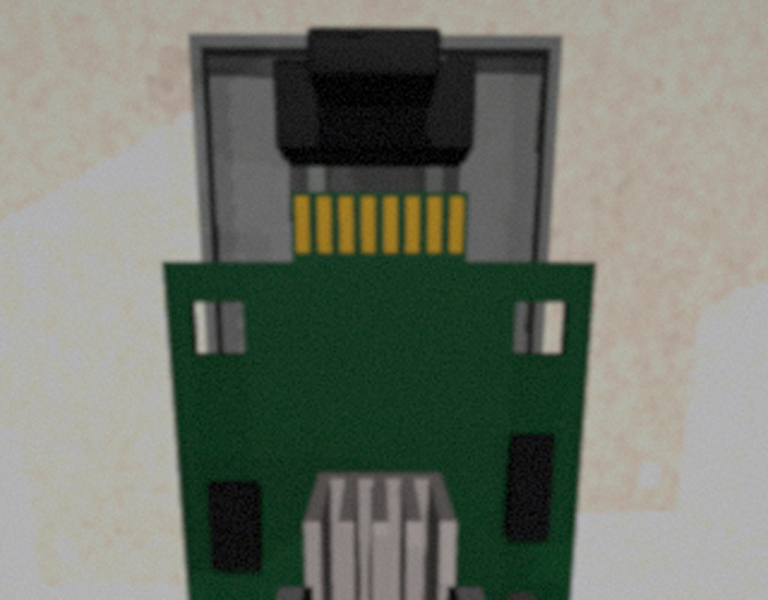

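Run:
```python
from h import *
c=cam('wrist')
o=bot.get_obs();t=o['eef_pos'];M=R.from_quat(o['tool_rot']).as_matrix()
f=lambda x,y:(160+(x-.7)/2.4,(y-.7)/2.4)
for q in[(191,36),(561,36),(207,262),(547,262)]:print(back(c,f(*q),.02).round(4))
P=[((-.065,.155,.02),f(191,36)),((.065,.155,.02),f(561,36))]
def r(p):
    e=[]
    for m,u in P:e+=list(proj(c,tf(p,[m]))[0]-u)
    for sx,u in((-.065,f(206,255)),(.065,f(547.5,255))):
        w=back(c,u,.02)[:2]-p[:2];e.append(((np.cos(p[2])*w[0]+np.sin(p[2])*w[1])-sx)*1200)
    return np.array(e)
s=least_squares(r,[.567,.229,.03]);print('base',s.x.round(4),np.degrees(s.x[2]),s.fun.round(2))
z=t[2]-.0139;print(z)
g=lambda p:(proj(c,tf(np.r_[p,z],BO['hole'][2:]))-[f(539,327),f(219.5,327)]).ravel()
s2=least_squares(g,[t[0],t[1],.03]);print('board',s2.x.round(4),np.degrees(s2.x[2]),s2.fun.round(2),'tcp',t.round(4))
```

```text
[0.4974 0.3816 0.02  ]
[0.6267 0.3862 0.02  ]
[0.5008 0.3063 0.02  ]
[0.629  0.3108 0.02  ]
base [0.5677 0.229  0.0361] 2.067184935968649 [-0.32  0.08  0.45 -0.03  0.94 -0.82]
0.12932996771413627
board [0.5684 0.2305 0.0349] 1.998626911546505 [-0.49 -0.03  0.49 -0.03] tcp [0.5687 0.231  0.1432]
```

```bash
python3 -m inch '0 0 0 -1 20 -1.5 1;0 0 0 0 25 0 1;0 0 0 0 20 0 1;0 0 0 0 0 0 1;0 0 0 0 0 0 1'
python3 - <<'E'
from h import *
plan([.568,.2295,.078],1.9)
c=cam('wrist','w5.png')
i=c['color'];cv2.imwrite('pics/w5z.png',cv2.resize(i[:250,160:480],None,fx=2.4,fy=2.4,interpolation=cv2.INTER_CUBIC))
print(proj(c,tf([.5677,.229,.0361],[(x,y,.056) for x,y,_ in BA['post'][2:]])))
E
```

```text
clock: 9.35
eef_pos: [0.568, 0.2296, 0.0781]
tool_rot: [-0.707, -0.013, 0.012, 0.707]
ft_force: [0.3, 0.2, -2.3]
grip_width: 0.027
t 9.35 tcp [0.568  0.2296 0.0781] F [ 0.3  0.2 -2.3] w 0.027
turn [-0.04  0.11  0.11] || shift in cur frame [-0.   0.1 -0.1] || in target frame [-0.   0.1 -0.1]
[[380.42467776 135.17142685]
 [255.15221852 135.31189857]]
```

View pics/w5z.png

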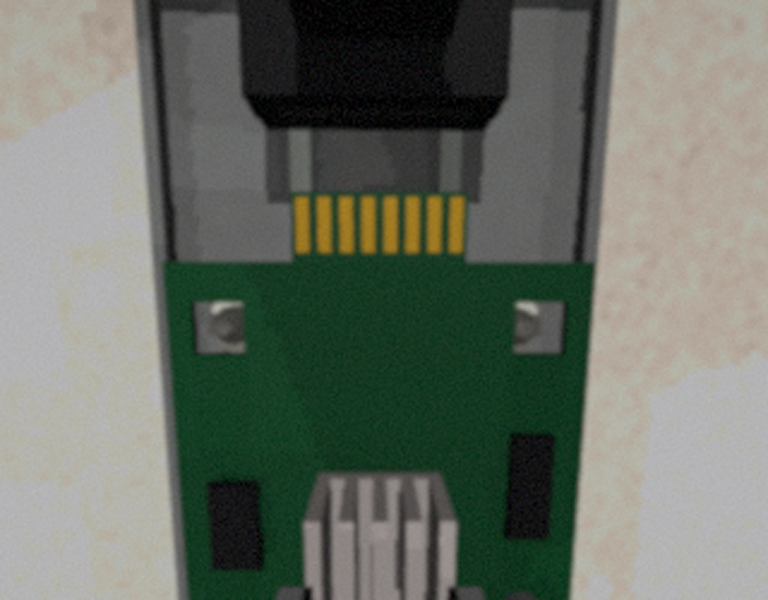

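Run:
```python
from h import *
c=cam('wrist');o=bot.get_obs();t=o['eef_pos']
f=lambda x,y:(160+(x-.7)/2.4,(y-.7)/2.4)
z=t[2]-.0139
h3=back(c,f(539,327),z+.002);h4=back(c,f(219.5,327),z+.002)
p3=back(c,f(524,325),.056);p4=back(c,f(228,325),.056)
print(z,'holes',h3.round(4),h4.round(4),np.linalg.norm(h3-h4),'posts',p3.round(4),p4.round(4),np.linalg.norm(p3-p4));print('d',(p3-h3)*1000,(p4-h4)*1000)
print(c['cx'],c['cy'])
```

```text
0.06459574244263641 holes [0.604  0.2905 0.0666] [0.5276 0.2878 0.0666] 0.07648910315737371 posts [0.6024 0.2904 0.056 ] [0.5275 0.2878 0.056 ] 0.07493461720967746
d [ -1.58556286  -0.11691452 -10.59574244] [ -0.03201208  -0.0630011  -10.59574244]
317.9367874664043 206.29444794716343
```

```bash
python3 -m inch '0 0 0 -0.8 6 0 1;0 0 0 0 6 0 1;0 0 0 0 5 0 1;0 0 0 0 4 0 1;0 0 0 0 0 0 1;0 0 0 0 0 0 1'
python3 - <<'E'
from h import *
plan([.567,.2295,.055],1.9)
c=cam('wrist','w6.png')
i=c['color'];cv2.imwrite('pics/w6z.png',cv2.resize(i[:250,160:480],None,fx=2.4,fy=2.4,interpolation=cv2.INTER_CUBIC))
E
```

```text
clock: 10.2
eef_pos: [0.5665, 0.2291, 0.0559]
tool_rot: [-0.707, -0.012, 0.012, 0.707]
ft_force: [0.1, -0.6, -3.2]
grip_width: 0.0271
t 10.2 tcp [0.5665 0.2291 0.0559] F [ 0.1 -0.6 -3.2] w 0.0271
turn [-0.   0.1 -0. ] || shift in cur frame [0.5 0.9 0.3] || in target frame [0.5 0.9 0.3]
```

View pics/w6z.png

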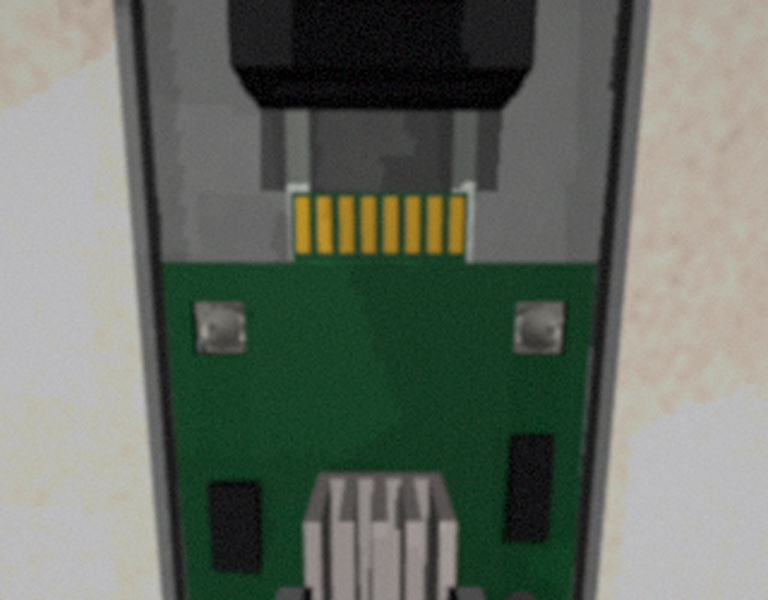

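```bash
python3 -m inch '0 0 0 0 1.5 0 1;0 0 0 0 1.5 0 1;0 0 0 0 1 0 1;0 0 0 0 0 0 1'; python3 -m inch '0 0 0 0 1.5 0 1;0 0 0 0 1.5 0 1;0 0 0 0 0 0 1'
```

```text
clock: 10.75
eef_pos: [0.5667, 0.2293, 0.0541]
tool_rot: [-0.707, -0.013, 0.012, 0.707]
ft_force: [-4.1, -1.7, 8.8]
grip_width: 0.0272
clock: 11.12
eef_pos: [0.5672, 0.2296, 0.0529]
tool_rot: [-0.706, -0.013, 0.011, 0.708]
ft_force: [-6.8, -1.6, 16.3]
grip_width: 0.0271
```

```bash
python3 -m inch '0 0 0 0 2 0 1;0 0 0 0 2 0 1;0 0 0 0 0 0 1'
```

```text
clock: 11.5
eef_pos: [0.5679, 0.2301, 0.051]
tool_rot: [-0.706, -0.014, 0.01, 0.708]
ft_force: [-8.6, -2.5, 24.6]
grip_width: 0.0271
```

```bash
python3 -m inch '0 0 0 0 2 0 1;0 0 0 0 1 0 1;0 0 0 0 0 0 1'
```

```text
clock: 11.88
eef_pos: [0.5672, 0.2306, 0.0454]
tool_rot: [-0.706, -0.014, 0.011, 0.708]
ft_force: [-3.2, 0.7, 8.4]
grip_width: 0.0272
```

```bash
python3 -m inch '0 0 0 0 1.5 0 1;0 0 0 0 1.5 0 1;0 0 0 0 0 0 1'
python3 - <<'E'
from h import *
c=cam('wrist','w7.png')
i=c['color'];cv2.imwrite('pics/w7z.png',cv2.resize(i[:250,160:480],None,fx=2.4,fy=2.4,interpolation=cv2.INTER_CUBIC))
E
```

```text
clock: 12.25
eef_pos: [0.5674, 0.2299, 0.0437]
tool_rot: [-0.706, -0.014, 0.011, 0.708]
ft_force: [-7.8, -1.7, 20.8]
grip_width: 0.027
```

View pics/w7z.png

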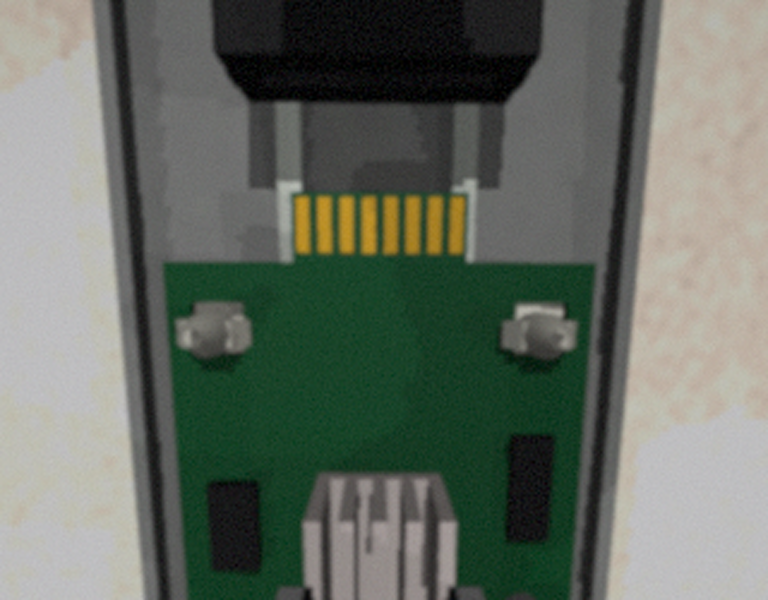

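```bash
python3 -m inch '0 0 0 0 -3 0 1;0 0 0 0 -1 0 0.6;0 0 0 0 0 0 0;0 0 0 0 0 0 0;0 0 0 0 0 0 0;0 0 0 0 -20 0 0;0 0 0 0 -40 0 0;0 0 0 0 -50 0 0;0 0 0 0 -10 -40 0;0 0 0 0 0 -40 0;0 0 0 0 0 0 0;0 0 0 0 0 0 0'
python3 - <<'E'
from h import *
plan([.567,.2295,.055],1.9)
c=cam('wrist','w8.png')
i=c['color'];cv2.imwrite('pics/w8z.png',cv2.resize(i[:270,160:480],None,fx=2.2,fy=2.2,interpolation=cv2.INTER_CUBIC))
E
```

```text
clock: 13.8
eef_pos: [0.5693, 0.1493, 0.1626]
tool_rot: [-0.707, -0.012, 0.012, 0.707]
ft_force: [1.1, 0.7, 1.4]
grip_width: 0.0856
t 13.8 tcp [0.5693 0.1493 0.1626] F [1.1 0.7 1.4] w 0.0856
turn [-0.02  0.08 -0.01] || shift in cur frame [  0.5 107.6  80.2] || in target frame [  0.4 107.6  80.2]
```

View pics/w8z.png

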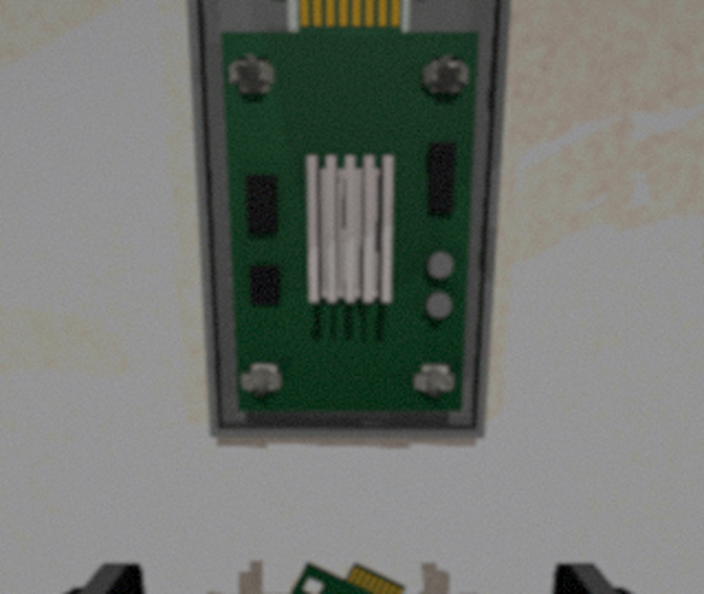

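```bash
python3 -m inch '0 0 0 0 0 20 1;0 0 0 0 30 0 1;0 0 0 0 30 0 1;0 0 0 0 30 0 1;0 0 0 0 15 0 1;0 0 0 0 10 0 1;0 0 0 0 4 0 1;0 0 0 0 3 0 1;0 0 0 0 3 0 1;0 0 0 0 0 0 1'
```

```text
clock: 15.1
eef_pos: [0.5687, 0.1691, 0.038]
tool_rot: [-0.707, -0.012, 0.012, 0.707]
ft_force: [-0.1, 0.3, 0.3]
grip_width: 0.0001
```

```bash
python3 -m inch '0 0 0 0 2 0 1;0 0 0 0 2 0 1;0 0 0 0 2 0 1;0 0 0 0 2 0 1;0 0 0 0 0 0 1'
```

```text
clock: 15.72
eef_pos: [0.5684, 0.1691, 0.0295]
tool_rot: [0.707, 0.012, -0.013, -0.707]
ft_force: [1.1, -0.2, 0.7]
grip_width: -0.0001
```

Run:
```python
from h import *
c=cam('wrist','w9.png');c=cam('scene')
cv2.imwrite('pics/s9.png',cv2.resize(c['color'][160:260,330:470],None,fx=5,fy=5,interpolation=cv2.INTER_CUBIC))
```

```text
(no output)
```

View pics/w9.png

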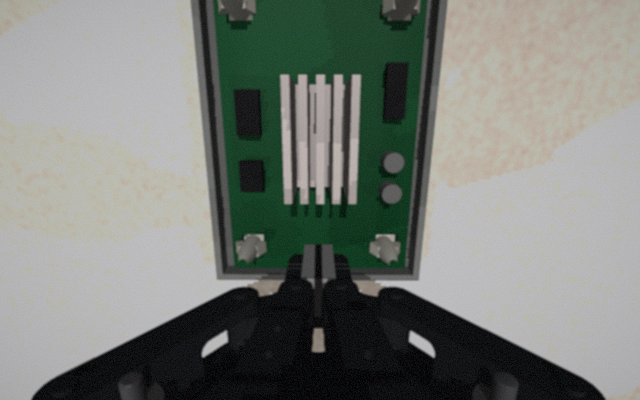

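View pics/s9.png

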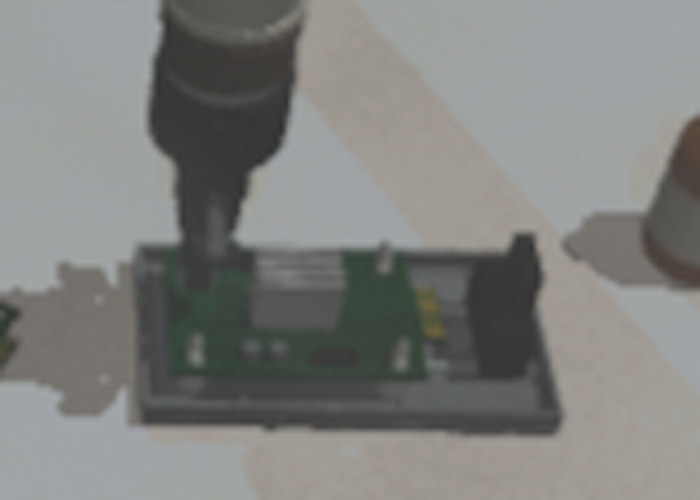

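```bash
python3 -m inch '0 0 0 0 1.5 0 1;0 0 0 0 1.5 0 1;0 0 0 0 0 0 1'
```

```text
clock: 16.2
eef_pos: [0.5684, 0.1691, 0.0266]
tool_rot: [0.707, 0.012, -0.012, -0.707]
ft_force: [-0.7, -0.0, 1.2]
grip_width: 0.0001
```

```bash
python3 -m inch '0 0 0 0 1.5 0 1;0 0 0 0 1.5 0 1;0 0 0 0 0 0 1'
```

```text
clock: 16.58
eef_pos: [0.5684, 0.1691, 0.0236]
tool_rot: [0.707, 0.012, -0.012, -0.707]
ft_force: [-0.5, -0.0, -0.2]
grip_width: 0.0001
```

Run:
```python
from h import *
c=cam('wrist','w10.png');o=bot.get_obs();t=o['eef_pos'];print(t,proj(c,[t]))
for z in(.02,.034,.056):print(z,back(c,(319,245),z).round(4))
print('edge -75 mid top',proj(c,tf([.567,.229,.036],[(0,-.075,.034),(0,-.06,.034),(0,-.06,.0236)])))
i=c['color'];cv2.imwrite('pics/w10z.png',cv2.resize(i[150:350,200:440],None,fx=3,fy=3,interpolation=cv2.INTER_CUBIC))
```

```text
[0.56848591 0.16915853 0.02369935] [[318.66612855 240.35925248]]
0.02 [0.5689 0.1646 0.02  ]
0.034 [0.5686 0.1706 0.034 ]
0.056 [0.5682 0.1799 0.056 ]
edge -75 mid top [[319.869839   271.90560605]
 [319.88492839 247.60644165]
 [319.79926923 240.52167541]]
```

View pics/w10z.png

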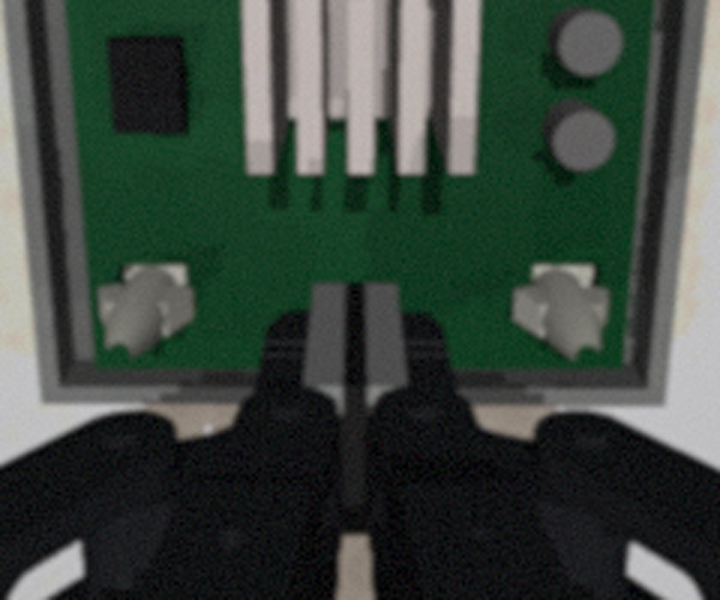

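Run:
```python
from h import *
c=cam('scene');o=bot.get_obs();t=o['eef_pos']
im=cv2.resize(c['color'][160:260,340:440],None,fx=6,fy=6,interpolation=cv2.INTER_CUBIC)
for dz,col in((0,(0,0,255)),(.0104,(0,255,255)),(.033,(255,0,0))):
    u=(proj(c,[t+[0,0,dz]])[0]-[340,160]+.5)*6;cv2.circle(im,(int(u[0]),int(u[1])),3,col,1)
cv2.imwrite('pics/s10.png',im)
```

```text
(no output)
```

View pics/s10.png

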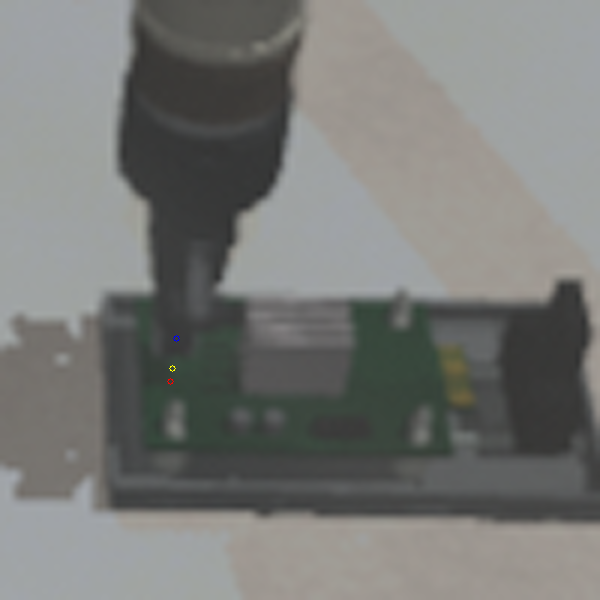

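```bash
python3 -m inch '0 0 0 0 2 0 1;0 0 0 0 2 0 1;0 0 0 0 1 0 1;0 0 0 0 0 0 1'
```

```text
clock: 17.18
eef_pos: [0.5684, 0.1691, 0.0186]
tool_rot: [0.707, 0.012, -0.012, -0.707]
ft_force: [0.2, -0.3, -0.0]
grip_width: 0.0
```

```bash
python3 -m inch '0 0 0 0 2 0 1;0 0 0 0 2 0 1;0 0 0 0 0 0 1'
```

```text
clock: 17.55
eef_pos: [0.5684, 0.1691, 0.0146]
tool_rot: [0.707, 0.012, -0.013, -0.707]
ft_force: [0.5, 0.2, -0.1]
grip_width: 0.0001
```

Run:
```python
from h import *
c=cam('scene');o=bot.get_obs();t=o['eef_pos'];print(t,o['ft_force'])
im=cv2.resize(c['color'][160:260,340:440],None,fx=6,fy=6,interpolation=cv2.INTER_CUBIC)
cv2.imwrite('pics/s11.png',im)
c=cam('wrist','w11.png');i=c['color'];cv2.imwrite('pics/w11z.png',cv2.resize(i[150:350,200:440],None,fx=3,fy=3,interpolation=cv2.INTER_CUBIC))
```

```text
[0.56844723 0.16913875 0.01465232] [-0.5682646   0.37334039 -0.26986065]
```

View pics/s11.png

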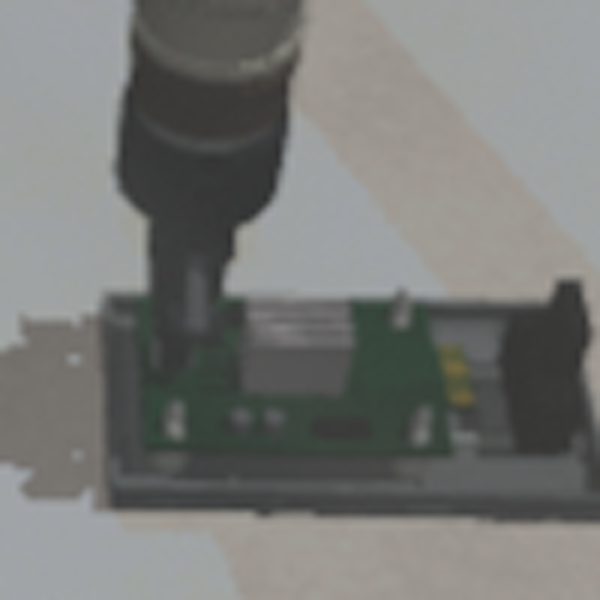

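View pics/w11z.png

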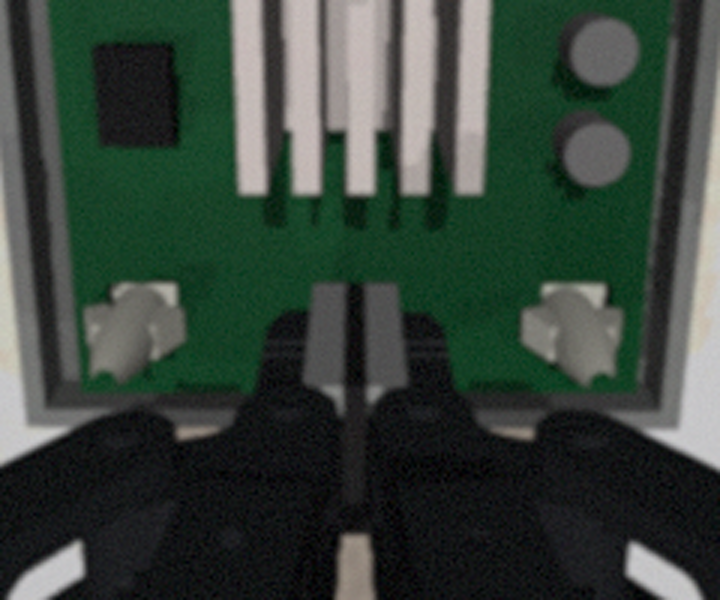

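```bash
python3 -m inch '0 0 0 0 2 0 1;0 0 0 0 2 0 1;0 0 0 0 0 0 1'
```

```text
clock: 18.02
eef_pos: [0.5683, 0.1691, 0.0105]
tool_rot: [0.707, 0.012, -0.013, -0.707]
ft_force: [-0.5, -0.0, 0.4]
grip_width: -0.0003
```

```bash
python3 -m inch '0 0 0 0 2 0 1;0 0 0 0 2 0 1;0 0 0 0 0 0 1'
```

```text
clock: 18.4
eef_pos: [0.5687, 0.1692, 0.0076]
tool_rot: [-0.707, -0.013, 0.012, 0.707]
ft_force: [-1.8, 0.0, 5.1]
grip_width: 0.0003
```

```bash
python3 -m inch '0 0 0 0 2 0 1;0 0 0 0 2 0 1;0 0 0 0 2 0 1;0 0 0 0 0 0 1'
```

```text
clock: 18.9
eef_pos: [0.569, 0.1693, 0.0073]
tool_rot: [-0.707, -0.014, 0.011, 0.707]
ft_force: [-13.4, -3.5, 35.2]
grip_width: 0.0001
```

```bash
python3 -m inch '0 0 0 0 -10 0 1;0 0 0 0 -40 0 1;0 0 0 0 -20 0 1;0 0 0 0 0 40 1;0 0 0 0 0 50 1;0 0 0 0 0 30 1;0 0 0 0 30 0 1;0 0 0 0 25 0 1;0 0 0 0 6 0 1;0 0 0 0 0 0 1'
python3 - <<'E'
from h import *
plan([.565,.289,.009],2.0)
E
```

```text
clock: 20.15
eef_pos: [0.5643, 0.289, 0.0097]
tool_rot: [0.707, 0.012, -0.012, -0.707]
ft_force: [1.0, -0.2, 0.3]
grip_width: -0.0003
t 20.15 tcp [0.5643 0.289  0.0097] F [ 1.  -0.2  0.3] w -0.0003
turn [ 0.01 -0.01 -0.03] || shift in cur frame [0.7 0.7 0. ] || in target frame [0.7 0.7 0. ]
```

```bash
python3 -m inch '0 0 0 0 2 0 1;0 0 0 0 2 0 1;0 0 0 0 2 0 1;0 0 0 0 2 0 1;0 0 0 0 0 0 1'
```

```text
clock: 20.78
eef_pos: [0.5655, 0.2895, 0.0074]
tool_rot: [-0.706, -0.014, 0.011, 0.708]
ft_force: [-7.3, -4.1, 22.5]
grip_width: 0.0001
```

```bash
python3 -m inch '0 0 0 0 -10 0 1;0 0 0 0 -45 0 1;0 0 0 0 -45 0 1;0 0 0 0 0 40 1;0 0 0 0 0 45 1;0 0 0 0 0 20 1;0 0 0 0 0 0 1;0 0 0 0 0 0 1'
python3 - <<'E'
from h import *
plan([.561,.394,.035],2.0)
c=cam('top');cv2.imwrite('pics/t12.png',cv2.resize(c['color'][170:250,200:320],None,fx=6,fy=6,interpolation=cv2.INTER_CUBIC))
c=cam('scene');cv2.imwrite('pics/s12.png',cv2.resize(c['color'][160:260,350:470],None,fx=6,fy=6,interpolation=cv2.INTER_CUBIC))
print(dets('scene',('tab',)))
E
```

```text
clock: 21.78
eef_pos: [0.5607, 0.3931, 0.1016]
tool_rot: [0.707, 0.012, -0.012, -0.707]
ft_force: [0.3, 0.9, 0.4]
grip_width: -0.0001
t 21.77 tcp [0.5607 0.3931 0.1016] F [0.3 0.9 0.4] w -0.0001
turn [ 0.05 -0.03 -0.02] || shift in cur frame [ 0.3 66.6  1. ] || in target frame [ 0.3 66.6  0.9]
{'tab': [(0.67, array([433.9, 217.5]))]}
```

View pics/s12.png

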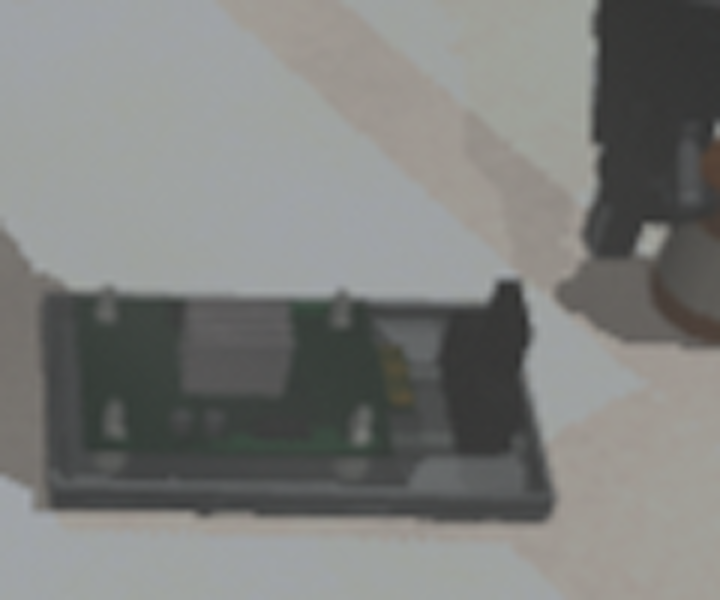

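```bash
python3 -m inch '0 0 0 0 30 0 1;0 0 0 0 30 0 1;0 0 0 0 5 0 1;0 0 0 0 0 0 1;0 0 0 0 0 -4 1;0 0 0 0 0 -4 1;0 0 0 0 0 0 1'
python3 - <<'E'
from h import *
c=cam('scene');cv2.imwrite('pics/s13.png',cv2.resize(c['color'][160:260,350:470],None,fx=6,fy=6,interpolation=cv2.INTER_CUBIC))
E
```

```text
clock: 22.8
eef_pos: [0.5615, 0.3858, 0.0377]
tool_rot: [-0.707, -0.013, 0.012, 0.707]
ft_force: [0.7, 0.1, -0.3]
grip_width: -0.0001
```

View pics/s13.png

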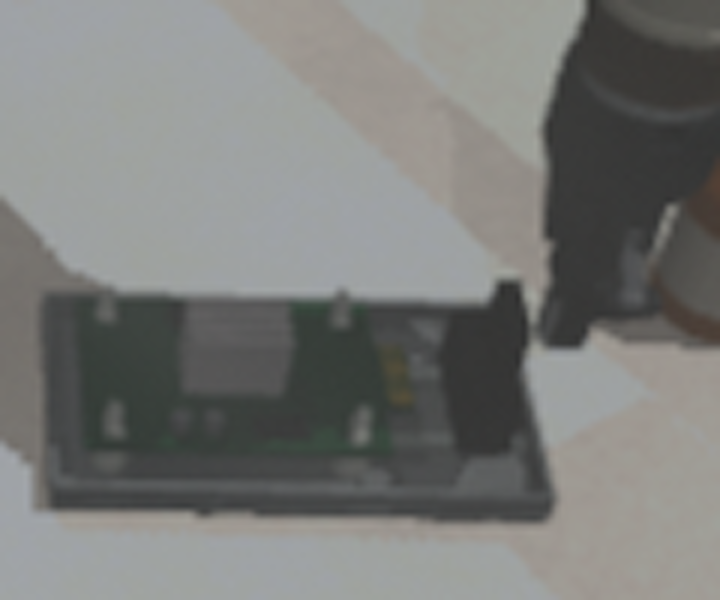

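```bash
python3 -m inch '0 0 0 0 0 -4 1;0 0 0 0 0 -4 1;0 0 0 0 0 -5 1;0 0 0 0 0 -5 1;0 0 0 0 0 -4 1;0 0 0 0 0 0 1'
python3 - <<'E'
from h import *
c=cam('scene');cv2.imwrite('pics/s14.png',cv2.resize(c['color'][160:260,350:470],None,fx=6,fy=6,interpolation=cv2.INTER_CUBIC))
E
```

```text
clock: 23.6
eef_pos: [0.5617, 0.3633, 0.0368]
tool_rot: [0.707, 0.012, -0.012, -0.707]
ft_force: [0.3, 0.6, -0.4]
grip_width: 0.0001
```

View pics/s14.png

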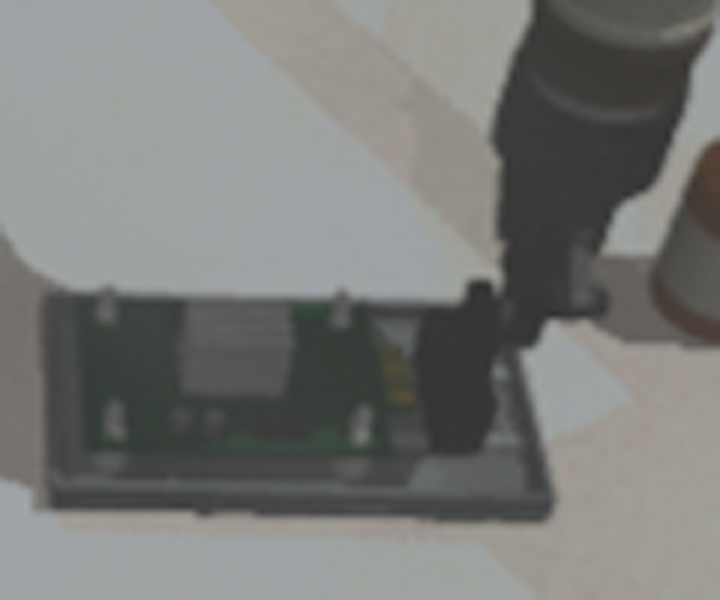

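```bash
python3 -m inch '0 0 0 0 0 -4 1;0 0 0 0 0 -4 1;0 0 0 0 0 -4 1;0 0 0 0 0 -3 1;0 0 0 0 0 -3 1;0 0 0 0 0 0 1'
```

```text
clock: 24.4
eef_pos: [0.5624, 0.3454, 0.0368]
tool_rot: [0.707, 0.012, -0.012, -0.707]
ft_force: [-0.1, 0.1, 0.1]
grip_width: -0.0002
```

```bash
python3 -m inch '0 0 0 0 0 -2 1;0 0 0 0 0 -2 1;0 0 0 0 0 -2 1;0 0 0 0 0 0 1'
```

```text
clock: 24.9
eef_pos: [0.5626, 0.3402, 0.0368]
tool_rot: [-0.707, -0.012, 0.012, 0.707]
ft_force: [-0.7, 3.0, -0.3]
grip_width: -0.0001
```

```bash
python3 -m inch '0 0 0 0 0 -2 1;0 0 0 0 0 -2 1;0 0 0 0 0 0 1'
```

```text
clock: 25.28
eef_pos: [0.5626, 0.3403, 0.037]
tool_rot: [-0.704, -0.013, 0.013, 0.71]
ft_force: [0.2, 11.4, -2.6]
grip_width: 0.0
```

```bash
python3 -m inch '0 0 0 0 0 -2 1;0 0 0 0 0 -2 1;0 0 0 0 0 0 1'
```

```text
clock: 25.65
eef_pos: [0.5626, 0.3404, 0.0371]
tool_rot: [-0.702, -0.014, 0.014, 0.712]
ft_force: [-0.3, 21.5, -6.2]
grip_width: 0.0002
```

```bash
python3 -m inch '0 0 0 0 0 15 1;0 0 0 0 0 25 1;0 0 0 0 -50 0 1;0 0 0 0 -50 0 1;0 0 0 0 -50 0 1;0 0 0 0 0 -60 0.3;0 0 0 0 0 -60 0;0 0 0 0 0 -60 0;0 0 0 0 0 -20 0;0 0 0 0 0 0 0;0 0 0 0 0 0 0'
python3 - <<'E'
from h import *
plan([.561,.394,.035],2.0)
c=cam('wrist');cv2.imwrite('pics/w15.png',c['color'])
cv2.imwrite('pics/w15z.png',cv2.resize(c['color'][:270,200:440],None,fx=2.2,fy=2.2,interpolation=cv2.INTER_CUBIC))
# board height check
b=[.5675,.229,.0355]
for q in(.03,.041):print(q,proj(c,tf(np.r_[b,q],BO['hole'])).round(1).tolist())
for q in(30,40):print(q,'front top corners',proj(c,tf(b,[(-.032,.117-q/1000,.051),(.032,.117-q/1000,.051)])).round(1).tolist())
c=cam('scene');cv2.imwrite('pics/s15.png',cv2.resize(c['color'][180:260,350:450],None,fx=7,fy=7,interpolation=cv2.INTER_CUBIC))
E
```

```text
clock: 27.02
eef_pos: [0.5685, 0.1731, 0.1868]
tool_rot: [-0.707, -0.013, 0.013, 0.707]
ft_force: [-0.1, -0.2, 0.4]
grip_width: 0.0853
t 27.02 tcp [0.5685 0.1731 0.1868] F [-0.1 -0.2  0.4] w 0.0853
turn [-0.01  0.06  0.  ] || shift in cur frame [  0.4 151.8 221. ] || in target frame [2.000e-01 1.518e+02 2.210e+02]
0.03 [[283.9, 189.3], [354.6, 189.3], [358.6, 68.4], [280.2, 68.4]]
0.041 [[282.8, 191.6], [355.8, 191.7], [360.1, 66.5], [278.8, 66.5]]
30 front top corners [[283.4, 32.0], [355.7, 32.0]]
40 front top corners [[283.8, 44.5], [355.3, 44.5]]
```

View pics/w15z.png

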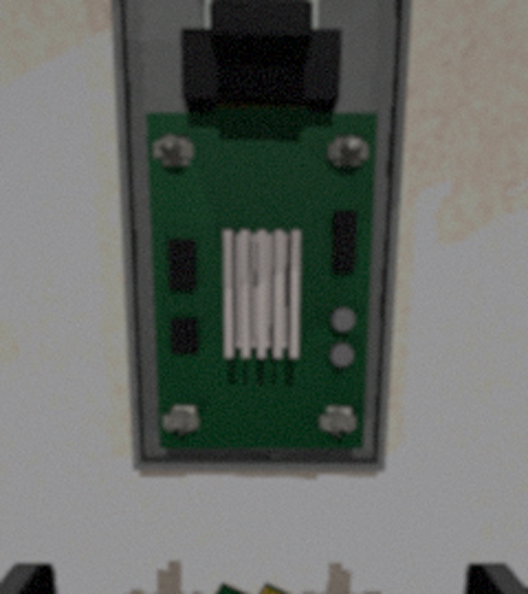

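View pics/s15.png

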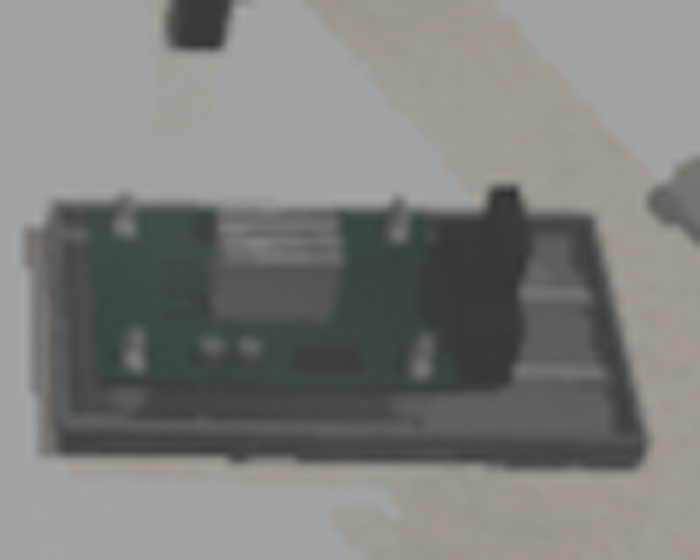

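Run:
```python
from workcell import bot
print(bot.job_done())
```

```text
the job is handed in; nothing more can be done
None
```

The circuit board is clipped onto all four standoffs, the connector is fully home over its tongue, and I handed the job in at about 27 s of the 58 s allowed. No verdict was reported.

- **Board:** I took the larger of the two green boards by its heat sink. I lined its holes up over the posts in the wrist camera and pressed it through the barbs while still gripping it. I then pressed each short edge with shut fingers. Both ends were solid at the same height, at 35 N and 22 N.
- **Connector:** I pushed it by its tab to a hard stop at 21 N. The finger stopped where a travel of about 40 mm puts it, within a millimetre or so. I then backed the gripper off clear of everything.
- **Last pictures:** The barbs show over the board at all four posts, and the connector's front sits about 2 mm from the board's edge with the tongue inside. I kept the arm clear of the glassware throughout, but did not check it again at the end.
- **One disagreement:** The fingertips appear to sit about 25 mm behind the stated tool point. So I found the board's surface by force when pressing, not by the reported height, and the first grasp probably held only the top of the heat sink. It held without slipping.

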